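# Get the drilling template out from behind the cans and put it on its dowels

### The job

The drilling template lies on the plywood stand behind the short can, the brass tube and the tall spray can. Move all three aside to stand upright on the grey bench mat before you touch the template, then lay the template fully down over both dowels of the drilling fixture. Only then put the two cans and the tube back upright, each on the very spot of the stand where it stood at the start, not merely on a free one.

Things in the scene. Friction and masses are not known exactly. Their poses are not given: they have to be found in the camera images.
- grease_can: short aluminium can with a whitish paper band round its middle, standing; 52 mm diameter and straight up to 110 mm, slightly narrower top, 125 mm tall in all, about 0.25 kg. Origin: centre of its underside, z up.
- brass_tube: plain brass tube standing on end, 28 mm diameter, 150 mm tall, about 0.3 kg. Origin: centre of its lower end, z up.
- spray_can: tall spray can with a red cap, standing; 55 mm diameter up to 166 mm, cap 39 mm wide above that, 203 mm tall in all; about 0.34 kg. Origin: centre of its underside, z up.
- template: drilling template: aluminium plate 56 (x) x 150 (y) mm, 8 mm thick, with two 12 mm through holes on its long centre line at y = -60 and +60 mm, and in the middle an upright black grip block 16 mm (x) by 60 mm (y), its top 42 mm above the plate's underside. The small dark dots are not holes. About 0.25 kg. Origin: centre of the underside, z up; either way round fits.
- fixture: drilling fixture, fixed: grey base 90 (x) x 200 (y) mm, 14 mm thick, with two upright steel dowels of 8 mm diameter on its long centre line at y = -60 and +60 mm, rising 20 mm above the base's top, the upper 8 mm tapered to 2 mm. Origin: centre of the underside. The template belongs flat on the base's top, 14 mm above this origin, a dowel in each hole.
- stand: plywood board, fixed, 150 (x) x 240 (y) mm, top 12 mm above the bench. Three round dark places of 68 mm in a row at x = -42 mm, y = -80, 0, +80 mm, on which the cans and the tube stand in an order that changes; behind them a dark rectangle (centre x = +20 mm) where the template lies. Origin: centre of the underside; x points away from the robot.
- mat: side area: grey rectangular bench mat, fixed, 160 x 220 mm, 4 mm thick, flat; long side along its y. Room for all three standing things. Origin: centre of the underside.

How it is judged:
On the way, in this order (a step that is already met when the one before it is completed fails the run):
1. both cans and the tube all stand on the mat, the template still untouched in its place (x of grease_can in the frame of mat between -0.08 and 0.08 m and y of grease_can in the frame of mat between -0.11 and 0.11 m and z of each of grease_can, brass_tube, spray_can in the frame of mat below 0.008 m and angle between each of grease_can, brass_tube, spray_can's own z axis and vertical below 0.1 rad and x of brass_tube in the frame of mat between -0.08 and 0.08 m and y of brass_tube in the frame of mat between -0.11 and 0.11 m and x of spray_can in the frame of mat between -0.08 and 0.08 m and y of spray_can in the frame of mat between -0.11 and 0.11 m and linear speed of each of grease_can, brass_tube, spray_can below 0.02 m/s and distance of template from where it was at the start of the episode below 0.01 m), for 0.2 s.
2. the template lies fully down over both dowels, the three things still standing on the mat (horizontal distance between template and fixture below 0.004 m and angle between the y axis of template and the y axis of fixture, either way round below 0.06 rad and z of template in the frame of fixture below 0.017 m and angle between template's own z axis and vertical below 0.03 rad and linear speed of template below 0.02 m/s and x of grease_can in the frame of mat between -0.08 and 0.08 m and y of grease_can in the frame of mat between -0.11 and 0.11 m and z of each of grease_can, brass_tube, spray_can in the frame of mat below 0.008 m and angle between each of grease_can, brass_tube, spray_can's own z axis and vertical below 0.1 rad and x of brass_tube in the frame of mat between -0.08 and 0.08 m and y of brass_tube in the frame of mat between -0.11 and 0.11 m and x of spray_can in the frame of mat between -0.08 and 0.08 m and y of spray_can in the frame of mat between -0.11 and 0.11 m), for 0.2 s.
At the end, for the whole second after the job is handed in: The template lies flat on the fixture's base over both dowels (centre within 4 mm, underside within 3 mm of the base's top), and the short can, brass tube and spray can each stand upright within 15 mm of where they stood at the start; all at rest (horizontal distance between template and fixture below 0.004 m and angle between the y axis of template and the y axis of fixture, either way round below 0.06 rad and z of template in the frame of fixture below 0.017 m and angle between template's own z axis and vertical below 0.03 rad and linear speed of each of template, grease_can, brass_tube, spray_can below 0.02 m/s and distance of each of grease_can, brass_tube, spray_can from where it was at the start of the episode below 0.015 m and angle between each of grease_can, brass_tube, spray_can's own z axis and vertical below 0.1 rad); the robot touches nothing.
It fails at once if a can or the tube tipped over (angle between any of grease_can, brass_tube, spray_can's own z axis and vertical above 0.6 rad).
It also fails if it takes over 134 s, if anything falls off the work surface, if the arm or the gripper's body presses on something with over 40 N, if the wrist force passes 120 N, or if a joint passes its speed limit or range.

### The arm

A 6-joint arm with a two-finger parallel gripper is mounted at the origin on a cart in front of the work surface, level with it; the furniture and walls round the work are solid. World frame = base frame: x ahead of the robot, y to its left, z up, the work surface at z = 0. Lengths are in m, angles in rad, forces in N, time in s.
With the tool pointing down it reaches from about 0.25 to 0.8 m from the base axis. Payload 8.5 kg.
Tool frame: the origin (TCP) lies on the centre line of the jaws, within the pads' length; the fingertips stand 22 mm ahead of it and the grasp point (between the pads) lies 3 mm ahead of it (manip.tips_ahead is the distance from the TCP to the fingertips, in m); z points along the fingers, y is the line along which they close (so a half turn about z gives the same grasp; the last joint's range is limited). The gripper opens to 85 mm and grips with 20 to 120 N. Pads are 22 mm wide; open, the fingers measure 114 mm over their backs; the gripper's body (76 mm by 85 mm) begins 54 mm behind the grasp point. The pads swing forward as they close: fully open they stand 13 mm farther back than shut.
Start: joints at [-1.218, 0.238, -0.013, 1.319, 0, 1.571], TCP at [0.181, -0.493, 0.253] pointing down, gripper open.
Joint ranges: [-2.66, 2.66], [-1.03, 1.9], [-1.14, 1.46], [-1.82, 2.27], [-1.45, 1.34], [-3.14, 3.14]. Speed limits (rad/s): [2.22, 2.22, 2.79, 3.14, 3.14, 3.14].

### API

Orientations are given as a rotation vector (axis times angle).
In Python, from cell import manip, imaging gives the robot as it stands.
- The arm moves only by the shell command python3 -m inch 'ROWS' [FORCE]. ROWS is a JSON object whose one key "targets" holds a list of rows, each a list of 7 numbers: the shift along the tool's x, y, z in mm, then the turn, a rotation vector about the tool's x, y, z in rad, then the opening, from 0 (shut) to 1 (fully open). A call has 1 to 20 rows; each row is the pose to reach, as a shift and turn from the pose commanded when the call began, along the tool's axes at that moment; what a row does not reach only later rows make up. A row lasts 1/10 s, in which the tool goes at most 50 mm and 8.59 degrees, less where a joint would pass 70% of its speed; a pose out of reach is approached as far as the arm can. A call with a gripper value outside its range is refused whole. The fingers move at their own pace and stop on an object; FORCE is the grip in N (left out, the last holds). Time passes only in rows, so rows that repeat a pose let the fingers close. It gives the time, the measured TCP pose, the force, the opening and the grip force at its end, in the units of the state.
- manip.state(): the state, without advancing time (a new reading comes with each control period).
- imaging.get_image(name): name is "side" or "top" or "wrist"; returns (picture, depth): 420x560x3 uint8, blue, green, red; 420x560 float32, m along the optical axis (not along the pixel's ray), 0 where there is no reading.
- imaging.get_calibration(name): a dict with "K" (3x3 intrinsics, pixels), "rvec" (rotation vector, rad) and "tvec" (3), from world to camera coordinates, as OpenCV has them. Camera axes: x right, y down, z forward; pixel columns grow to the right and rows downward; lengths in m; the calibration is good to about 2 mm. The wrist camera is an equidistant fisheye: a pixel r from the principal point sees the ray r / f radians off the axis. A picture is of the moment at which its call begins: read the wrist's pose just before it. get_calibration takes no time and is no camera call; for the wrist camera it gives the pose at the moment of the call.
- manip.close_job(): hands the job in; it is judged then, once.
The state is a dict: "t": time; "q": joint angles; "qd": joint speeds; "joint_torque": joint torques, N m; "ee_pos": TCP position; "ee_rot": TCP orientation; "force": force on the tool from outside, world axes, zero at the start; "wrist_torque": the same for the moment, N m; "opening": finger opening in m; "grasp_force": force on a finger pad.
Only numpy, scipy, OpenCV 4.12 (cv2) and the standard library are available. Lean on these libraries where they do the work, as an engineer would, in place of code of your own. Each camera call takes 0.05 s, during which the arm holds its last target. There are 200 camera calls.

## Working session

There is one attempt and no reset: what is moved stays moved. The work goes in short steps, Python scripts to look and compute and a shell command to move; the robot and the scene stay as the last step left them, time stands still between calls to the robot, and variables do not carry over. Pictures are saved under pics/ and viewed, at most 14 in all, crops included, and the job is handed in when it is done.

```bash
mkdir -p pics; ls
python3 - <<'E'
from cell import manip, imaging
import cv2, numpy as np
for n in ("top","side"):
    im,d=imaging.get_image(n); cv2.imwrite(f"pics/{n}0.png",im); np.savez(f"pics/{n}0.npz",im=im,d=d)
    c=imaging.get_calibration(n); print(n,c)
s=manip.state(); print(s, manip.tips_ahead)
E
```

```text
pics
top {'K': array([[536.38853466,   0.        , 276.743914  ],
       [  0.        , 536.38853466, 208.90274383],
       [  0.        ,   0.        ,   1.        ]]), 'rvec': array([ 2.19467681, -2.18691776,  0.09004569]), 'tvec': array([-0.01838651,  0.54520894,  1.41862569])}
side {'K': array([[418.53879251,   0.        , 274.64395303],
       [  0.        , 418.53879251, 214.37202589],
       [  0.        ,   0.        ,   1.        ]]), 'rvec': array([ 2.16707331, -0.11725257,  0.03139212]), 'tvec': array([-0.53534425,  0.05594304,  1.05462021])}
{'t': 0.1, 'q': array([-1.21798141e+00,  2.38726822e-01, -1.41409918e-02,  1.31918994e+00,
       -5.12167134e-06,  1.57080976e+00]), 'qd': array([-0.00045997,  0.00054391,  0.00438146,  0.00055744, -0.00236561,
       -0.0004756 ]), 'joint_torque': array([-4.60039828e-04, -5.39722931e+01,  3.46998882e+01,  1.34003075e-02,
       -7.06365518e-05,  2.15837468e-05]), 'ee_pos': array([ 0.18129463, -0.49235596,  0.25275   ]), 'ee_rot': array([-3.09161874e+00, -5.51091891e-01,  3.55524160e-04]), 'force': array([0.44671718, 0.53220744, 0.22090864]), 'wrist_torque': array([-0.02955095,  0.02500354, -0.05124363]), 'grasp_force': 0.0, 'opening': 0.0854479157833493} 0.022
```

View pics/top0.png

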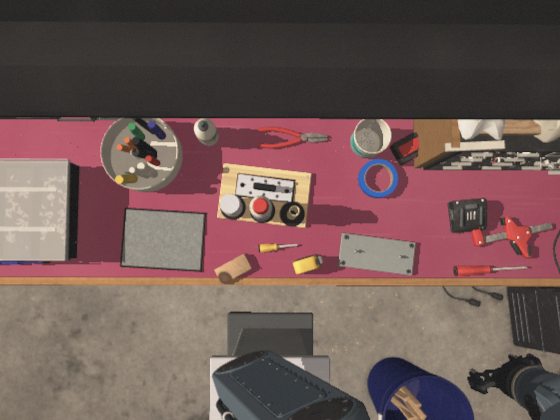

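View pics/side0.png

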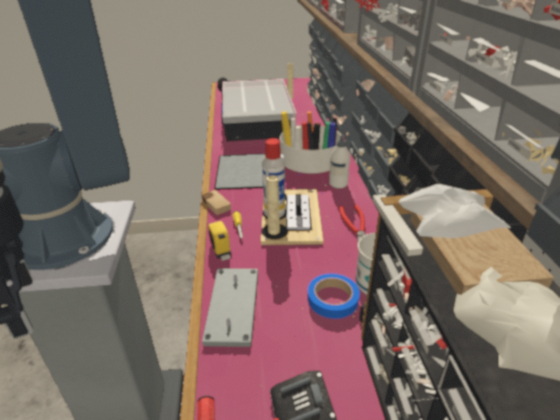

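The top view shows the mat at (164,239), the stand at (265,196) with the grease can at (231,206), the spray can at (261,207) and the tube at (292,212). The template is at (265,187) and the fixture at (377,254). The side view agrees with this layout.

```bash
cat > h.py <<'E'
import cv2, numpy as np
from scipy.spatial.transform import Rotation as R
from cell import manip, imaging
def cam(n):
    c=imaging.get_calibration(n); return c["K"],R.from_rotvec(np.ravel(c["rvec"])).as_matrix(),np.ravel(c["tvec"])
def ray(n,uv,z):
    "pixels (pinhole) -> world points on plane z"
    K,Rm,t=cam(n); uv=np.atleast_2d(uv).astype(float)
    d=np.c_[(uv-[K[0,2],K[1,2]])/K[0,0],np.ones(len(uv))]@Rm; o=-Rm.T@t
    return o+d*((z-o[2])/d[:,2])[:,None]
def cloud(n,d):
    K,Rm,t=cam(n); v,u=np.mgrid[:d.shape[0],:d.shape[1]]
    p=np.dstack([(u-K[0,2])/K[0,0]*d,(v-K[1,2])/K[0,0]*d,d])
    return (p-t)@Rm
E
python3 - <<'E'
from h import *
f=np.load("pics/top0.npz"); im,d=f["im"],f["d"]; P=cloud("top",d)
K,Rm,t=cam("top"); print("cam",-Rm.T@t)
cv2.imwrite("pics/topz.png",cv2.resize(im[155:280,115:425],None,fx=2.58,fy=2.58,interpolation=cv2.INTER_CUBIC))
for nm,uv in dict(mat=(164,239),bench=(330,220),grease=(231,206),spray=(261,207),tuberim=(301,212),grip=(265,187),fix=(377,254),box=(30,210),bucket=(375,135)).items(): print(nm,P[uv[1],uv[0]].round(4))
# rects
g=cv2.cvtColor(im,cv2.COLOR_BGR2HSV)
grey=((g[...,1]<60)&(g[...,2]>60)).astype(np.uint8)
yel=((g[...,0]>12)&(g[...,0]<32)&(g[...,1]>60)&(g[...,2]>120)).astype(np.uint8)
for nm,m,roi,z in (("mat",grey,(115,200,212,280),.004),("fix",grey,(330,228,425,280),.014),("stand",yel,(210,155,320,235),.012)):
    x0,y0,x1,y1=roi; mm=np.zeros_like(m); mm[y0:y1,x0:x1]=m[y0:y1,x0:x1]
    c=max(cv2.findContours(mm,0,1)[0],key=cv2.contourArea)
    W=ray("top",c[:,0],z)[:,:2]
    r=cv2.minAreaRect((W*1000).astype(np.float32)); print(nm,r)
E
```

```text
cam [ 4.43510480e-01 -3.07449090e-04  1.45374965e+00]
mat [0.4639 0.2864 0.0056]
bench [ 0.5168 -0.161   0.0037]
grease [0.5435 0.0972 0.1394]
spray [0.5359 0.0223 0.2123]
tuberim [ 0.5376 -0.0819  0.0134]
grip [0.6    0.0149 0.0564]
fix [ 0.4254 -0.287   0.0075]
box [0.5342 0.6049 0.1012]
bucket [ 0.7482 -0.2832  0.0153]
mat ((463.36553955078125, 290.1527099609375), (213.44216918945312, 156.24314880371094), 86.65187072753906)
fix ((426.4718322753906, -284.1945495605469), (200.90394592285156, 89.61456298828125), 83.07896423339844)
stand ((583.9096069335938, 18.207977294921875), (239.09231567382812, 148.75511169433594), 83.62248992919922)
```

View pics/topz.png

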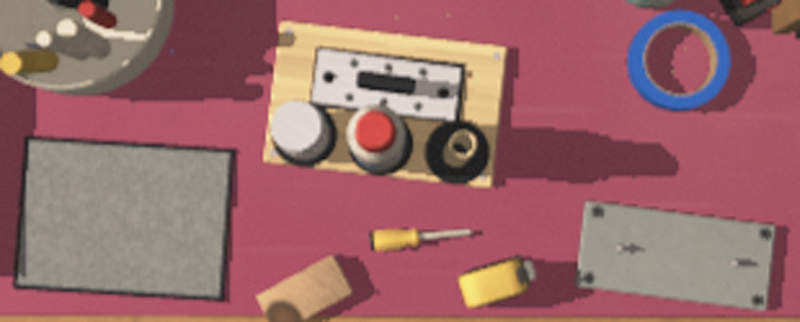

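The fixture, stand and mat sizes match the given ones. Next I'll check for obstacles and work out the first move.

```bash
cat >> h.py <<'E'
def yaw():
    x=R.from_rotvec(manip.state()["ee_rot"]).as_matrix()[:,0]; return np.degrees(np.arctan2(x[1],x[0]))
def go(x,y,z,yw):
    "shift (mm, tool axes) and turn to bring TCP to x,y,z (mm), tool down, x axis at yaw yw deg"
    s=manip.state(); R0=R.from_rotvec(s["ee_rot"]); 
    a=np.radians(yw); c,q=np.cos(a),np.sin(a)
    T=R.from_matrix(np.array([[c,q,0],[q,-c,0],[0,0,-1]]))
    print("shift",R0.inv().apply(np.array([x,y,z])-s["ee_pos"]*1000).round(1),"turn",(R0.inv()*T).as_rotvec().round(4))
E
python3 - <<'E'
from h import *
f=np.load("pics/top0.npz"); d=f["d"]; P=cloud("top",d)
# obstacle map: max height in 50mm cells
m=d>0; x,y,z=P[m].T
for X in np.arange(.3,.85,.05): print(round(X,2),[ (int(1000*z[(abs(x-X)<.025)&(abs(y-Y)<.025)].max()) if ((abs(x-X)<.025)&(abs(y-Y)<.025)).any() else -1) for Y in np.arange(.55,-.45,-.05)])
go(500,20,400,83.6)
E
```

```text
0.3 [-889, -890, -889, -885, -889, -890, -887, -885, -890, -891, -889, -888, -890, -893, -880, -883, -884, -882, -889, -883]
0.35 [9, 8, 11, 6, 9, 8, 11, 9, 25, 26, 11, 8, 7, 7, 6, 8, 8, 8, 17, 12]
0.4 [104, 102, 9, 13, 11, 14, 12, 13, 27, 27, 26, 8, 65, 69, 58, 22, 21, 22, 35, 20]
0.45 [106, 101, 8, 14, 13, 12, 11, 12, 7, 9, 1397, 1398, 1397, 12, 9, 29, 34, 23, 22, 20]
0.5 [107, 104, 9, 12, 15, 14, 11, 12, 11, 18, 208, 209, 164, 19, 11, 18, 21, 8, 7, 10]
0.55 [105, 103, 9, 11, 13, 13, 12, 11, 122, 143, 221, 219, 165, 20, 11, 7, 9, 7, 8, 7]
0.6 [106, 103, 9, 157, 160, 85, 82, 12, 18, 123, 60, 63, 28, 21, 9, 8, 30, 33, 29, 7]
0.65 [105, 103, 86, 84, 149, 152, 84, 8, 16, 27, 27, 24, 24, 19, 10, 9, 29, 32, 47, 312]
0.7 [11, 10, 86, 153, 156, 106, 88, 105, 106, 8, 15, 19, 17, 7, 9, 108, 111, 107, 59, 341]
0.75 [9, 7, 81, 86, 145, 145, 85, 145, 157, 9, 17, 19, 19, 18, 17, 107, 106, 109, 54, 291]
0.8 [18, 30, 8, 80, 51, 79, 7, 6, 10, 8, 9, 8, 10, 6, 8, 7, 84, 5, 11, 77]
shift [ 476.1 -370.9 -146.8] turn [-1.1000e-03 -7.0000e-04 -1.1063e+00]
```

```bash
python3 -m inch '{"targets":[[0,0,-147,0,0,-0.3,1],[0,0,-147,0,0,-0.6,1],[0,0,-147,0,0,-0.6,1],[476,-371,-147,0,0,-1.106,1],[476,-371,-147,0,0,-1.106,1],[476,-371,-147,0,0,-1.106,1],[476,-371,-147,0,0,-1.106,1],[476,-371,-147,0,0,-1.106,1],[476,-371,-147,0,0,-1.106,1],[476,-371,-147,0,0,-1.106,1],[476,-371,-147,0,0,-1.106,1],[476,-371,-147,0,0,-1.106,1],[476,-371,-147,0,0,-1.106,1],[476,-371,-147,0,0,-1.106,1],[476,-371,-147,0,0,-1.106,1],[476,-371,-147,0,0,-1.106,1],[476,-371,-147,0,0,-1.106,1],[476,-371,-147,0,0,-1.106,1],[476,-371,-147,0,0,-1.106,1],[476,-371,-147,0,0,-1.106,1]]}'
python3 - <<'E'
from h import *
print(manip.state()["ee_pos"],yaw())
c=imaging.get_calibration("wrist"); im,d=imaging.get_image("wrist")
np.savez("pics/w1.npz",im=im,d=d,**c); cv2.imwrite("pics/w1.png",im)
K,Rm,t=cam("wrist"); print(K,"pos",-Rm.T@t,"axis",Rm[2],"right",Rm[0])
im,d=imaging.get_image("top"); np.savez("pics/top1.npz",im=im,d=d)
E
```

```text
t: 2.1
ee_pos: [0.4994, 0.0188, 0.4008]
ee_rot: [2.344, 2.091, 0.001]
force: [-0.5, 0.5, 0.1]
opening: 0.0854
grasp_force: 0.0
[0.49939436 0.01880236 0.40075391] 83.47239485619748
[[325.1922621    0.         279.4928908 ]
 [  0.         325.1922621  211.08882412]
 [  0.           0.           1.        ]] pos [0.50582349 0.08692937 0.52169174] axis [-0.02876775 -0.26990646 -0.96245671] right [ 0.99356533 -0.11324177  0.00205936]
```

View pics/w1.png

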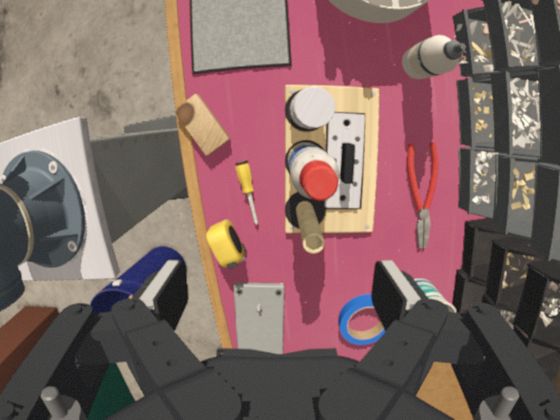

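The wrist view shows the grease can top at (312,107), the red cap at (319,180), the tube's top at (313,242) and the template at (346,160). I'll locate the tops in both views.

```bash
cat >> h.py <<'E'
def wray(uv,z,c):
    "fisheye wrist pixels -> world points on plane z; c has K,rvec,tvec"
    K=c["K"]; Rm=R.from_rotvec(np.ravel(c["rvec"])).as_matrix(); uv=np.atleast_2d(uv).astype(float)
    p=(uv-[K[0,2],K[1,2]])/K[0,0]; r=np.linalg.norm(p,axis=1,keepdims=True)+1e-12
    d=np.c_[p/r*np.sin(r),np.cos(r)]@Rm; o=-Rm.T@np.ravel(c["tvec"])
    return o+d*((z-o[2])/d[:,2])[:,None]
def blob(m,roi):
    x0,y0,x1,y1=roi; mm=np.zeros(m.shape,np.uint8); mm[y0:y1,x0:x1]=m[y0:y1,x0:x1]
    return max(cv2.findContours(mm,0,1)[0],key=cv2.contourArea)[:,0]
def circ(W):
    c,r=cv2.minEnclosingCircle((W[:,:2]*1000).astype(np.float32)); return np.round(c,1),round(2*r,1)
E
python3 - <<'E'
from h import *
w=np.load("pics/w1.npz"); t=np.load("pics/top1.npz")
def hsv(i): return cv2.cvtColor(i,cv2.COLOR_BGR2HSV)
H={"wrist":hsv(w["im"]),"top":hsv(t["im"])}
red=lambda g:((g[...,0]<8)|(g[...,0]>174))&(g[...,1]>150)&(g[...,2]>110)
wht=lambda g:(g[...,1]<45)&(g[...,2]>150)
brs=lambda g:(g[...,0]>12)&(g[...,0]<35)&(g[...,1]>50)
for nm,f,z,rw,rt in (("spray",red,.215,(290,155,345,205),(245,192,278,222)),("grease",wht,.137,(288,84,338,134),(215,190,246,222)),("tube",brs,.162,(300,231,327,255),(281,201,303,222))):
    a=blob(f(H["wrist"]),rw); b=blob(f(H["top"]),rt)
    print(nm,"wrist",circ(wray(a,z,w)),"top",circ(ray("top",b,z)), len(a),len(b))
# stand & template & fixture in wrist
for nm,f,z,roi in (("stand",brs,.012,(280,80,385,240)),("templ",wht,.020,(325,108,368,212))):
    a=blob(f(H["wrist"]),roi); print(nm,cv2.minAreaRect((wray(a,z,w)[:,:2]*1000).astype(np.float32)))
E
```

```text
Traceback (most recent call last):
  File "h.py", line 31, in blob
    return max(cv2.findContours(mm,0,1)[0],key=cv2.contourArea)[:,0]
           ~~~^^^^^^^^^^^^^^^^^^^^^^^^^^^^^^^^^^^^^^^^^^^^^^^^^
ValueError: max() iterable argument is empty
```

Run:
```python
from h import *
w=np.load("pics/w1.npz"); t=np.load("pics/top0.npz")
def hsv(i): return cv2.cvtColor(i,cv2.COLOR_BGR2HSV)
H={"wrist":hsv(w["im"]),"top":hsv(t["im"])}
red=lambda g:((g[...,0]<8)|(g[...,0]>174))&(g[...,1]>150)&(g[...,2]>110)
wht=lambda g:(g[...,1]<45)&(g[...,2]>150)
brs=lambda g:(g[...,0]>12)&(g[...,0]<35)&(g[...,1]>50)
for nm,f,z,rw,rt in (("spray",red,.215,(290,155,345,205),(245,192,278,222)),("grease",wht,.137,(288,84,338,134),(215,190,246,222)),("tube",brs,.162,(300,231,327,255),(281,201,303,222))):
    a=blob(f(H["wrist"]),rw); b=blob(f(H["top"]),rt)
    print(nm,"wrist",circ(wray(a,z,w)),"top",circ(ray("top",b,z)), len(a),len(b))
for nm,f,z,roi in (("stand",brs,.012,(280,80,385,240)),("templ",wht,.020,(325,108,368,212))):
    a=blob(f(H["wrist"]),roi); print(nm,cv2.minAreaRect((wray(a,z,w)[:,:2]*1000).astype(np.float32)))
print("mat (y+80,x-30):")
```

```text
spray wrist (array([535.9,  26.6]), 39.3) top (array([538.4,  24.6]), 34.6) 103 38
grease wrist (array([551.8,  92.7]), 66.9) top (array([548.9, 101.2]), 50.4) 151 55
tube wrist (array([530.3, -52.3]), 36.3) top (array([526.6, -55.3]), 38.3) 82 38
stand ((581.8966674804688, 10.915512084960938), (251.58041381835938, 149.25970458984375), 83.77350616455078)
templ ((601.2080688476562, 19.492168426513672), (157.76492309570312, 62.05284118652344), 84.1345443725586)
mat (y+80,x-30):
```

Run:
```python
from h import *
go(538,25,401,83.6)
```

```text
shift [10.3 37.5 -0.3] turn [ 0.0005 -0.0001 -0.0019]
```

```bash
python3 -m inch '{"targets":[[10,37.5,0,0,0,0,1],[10,37.5,0,0,0,0,1],[10,37.5,50,0,0,0,1],[10,37.5,100,0,0,0,1],[10,37.5,140,0,0,0,1],[10,37.5,170,0,0,0,1],[10,37.5,190,0,0,0,1],[10,37.5,204,0,0,0,1],[10,37.5,204,0,0,0,1],[10,37.5,204,0,0,0,1],[10,37.5,204,0,0,0,0],[10,37.5,204,0,0,0,0],[10,37.5,204,0,0,0,0],[10,37.5,204,0,0,0,0],[10,37.5,204,0,0,0,0],[10,37.5,204,0,0,0,0],[10,37.5,204,0,0,0,0],[10,37.5,204,0,0,0,0],[10,37.5,204,0,0,0,0],[10,37.5,204,0,0,0,0]]}' 40
```

```text
t: 4.2
ee_pos: [0.5401, 0.0257, 0.1988]
ee_rot: [2.34, 2.091, 0.007]
force: [0.4, -0.3, 14.1]
opening: 0.0381
grasp_force: 48.0
```

```bash
python3 -m inch '{"targets":[[0,0,-10,0,0,0,0],[0,0,-30,0,0,0,0],[0,0,-70,0,0,0,0],[0,0,-110,0,0,0,0],[0,0,-110,0,0,0,0],[0,0,-110,0,0,0,0]]}'
python3 - <<'E'
from h import *
go(468,375,307,83.6)
c=imaging.get_calibration("wrist"); im,d=imaging.get_image("wrist")
np.savez("pics/w2.npz",im=im,d=d,**c); cv2.imwrite("pics/w2.png",im)
E
```

```text
t: 4.8
ee_pos: [0.5385, 0.0258, 0.3069]
ee_rot: [2.342, 2.093, 0.002]
force: [-0.8, 0.1, -3.5]
opening: 0.0377
grasp_force: 47.8
shift [ 3.392e+02 -1.090e+02 -1.000e-01] turn [ 0.0012 -0.0003 -0.0003]
```

View pics/w2.png

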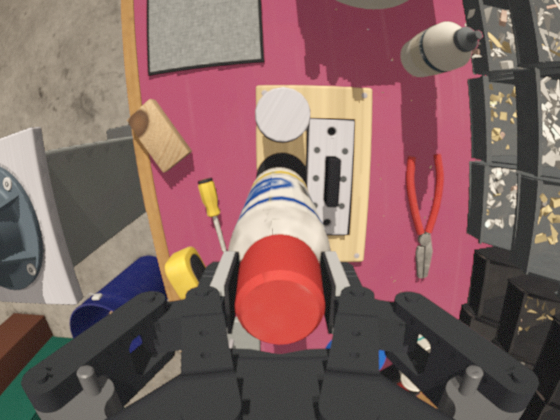

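```bash
python3 -m inch '{"targets":[[0,0,-30,0,0,0,0],[0,0,-60,0,0,0,0],[0,0,-60,0,0,0,0],[40,-13,-60,0,0,0,0],[80,-26,-60,0,0,0,0],[120,-39,-60,0,0,0,0],[160,-51,-60,0,0,0,0],[200,-64,-60,0,0,0,0],[240,-77,-60,0,0,0,0],[280,-90,-60,0,0,0,0],[310,-100,-60,0,0,0,0],[330,-106,-60,0,0,0,0],[339,-109,-60,0,0,0,0],[339,-109,-30,0,0,0,0],[339,-109,10,0,0,0,0],[339,-109,50,0,0,0,0],[339,-109,85,0,0,0,0],[339,-109,100,0,0,0,0],[339,-109,105,0,0,0,0],[339,-109,105,0,0,0,0]]}' && python3 -m inch '{"targets":[[0,0,5,0,0,0,0],[0,0,10,0,0,0,0],[0,0,10.5,0,0,0,0],[0,0,10.5,0,0,0,0],[0,0,10.5,0,0,0,0]]}'
python3 -c "
from h import *; go(468,375,190,83.6)"
```

```text
t: 6.85
ee_pos: [0.4676, 0.3739, 0.2004]
ee_rot: [-2.343, -2.093, 0.003]
force: [0.5, -0.6, -2.4]
opening: 0.0382
grasp_force: 43.2
t: 7.35
ee_pos: [0.468, 0.3749, 0.1912]
ee_rot: [-2.342, -2.094, -0.001]
force: [0.0, -0.9, -2.0]
opening: 0.0382
grasp_force: 43.5
shift [0.1 0.  1.2] turn [ 0.0003 -0.0004 -0.0003]
```

```bash
python3 -m inch '{"targets":[[0,0,1.2,0,0,0,0],[0,0,1.2,0,0,0,0],[0,0,1.2,0,0,0,0.6],[0,0,1.2,0,0,0,1],[0,0,1.2,0,0,0,1],[0,0,1.2,0,0,0,1],[0,0,1.2,0,0,0,1],[0,0,1.2,0,0,0,1],[0,0,-20,0,0,0,1],[0,0,-60,0,0,0,1],[0,0,-110,0,0,0,1],[0,0,-110,0,0,0,1],[0,0,-110,0,0,0,1]]}'
python3 -c "
from h import *; go(531,-56,300,83.6)"
```

```text
t: 8.65
ee_pos: [0.4683, 0.3752, 0.302]
ee_rot: [2.342, 2.094, 0.004]
force: [-0.7, 0.7, -0.7]
opening: 0.0853
grasp_force: 0.0
shift [-421.5  110.5    1.4] turn [ 0.0019 -0.002  -0.0003]
```

```bash
python3 -m inch '{"targets":[[-421.5,110.5,1,0,0,0,1],[-421.5,110.5,1,0,0,0,1],[-421.5,110.5,1,0,0,0,1],[-421.5,110.5,1,0,0,0,1],[-421.5,110.5,1,0,0,0,1],[-421.5,110.5,1,0,0,0,1],[-421.5,110.5,1,0,0,0,1],[-421.5,110.5,1,0,0,0,1],[-421.5,110.5,1,0,0,0,1],[-421.5,110.5,1,0,0,0,1],[-421.5,110.5,1,0,0,0,1],[-421.5,110.5,1,0,0,0,1],[-421.5,110.5,1,0,0,0,1]]}'
python3 - <<'E'
from h import *
c=imaging.get_calibration("wrist"); im,d=imaging.get_image("wrist")
np.savez("pics/w3.npz",im=im,d=d,**c); cv2.imwrite("pics/w3.png",im)
print(manip.state()["ee_pos"]); go(531,-56,140,83.6)
E
```

```text
t: 9.95
ee_pos: [0.5303, -0.0553, 0.2995]
ee_rot: [-2.34, -2.095, 0.001]
force: [-0.0, 0.6, -0.9]
opening: 0.0853
grasp_force: 0.0
[ 0.53039277 -0.05526039  0.29961672]
shift [ -0.7   0.8 159.6] turn [-0.0004 -0.0002  0.0015]
```

View pics/w3.png

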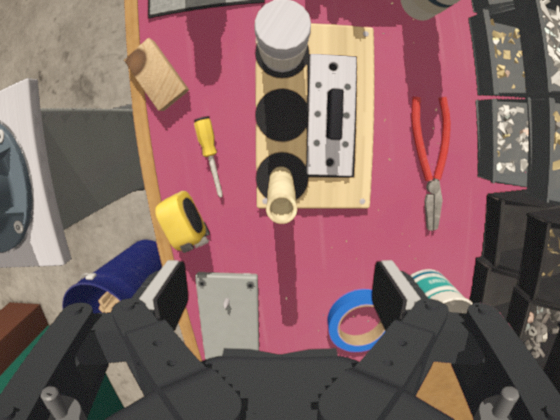

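The wrist view shows the tube's top at (281,209), the empty middle place at (281,114), the grease can top at (283,31), and the template undisturbed at (331,115).

Run:
```python
from h import *
w=np.load("pics/w3.npz")
print("tube",wray([[281,209],[267,209],[296,209]],.162,w).round(4)); print("grease",wray([283,31],.137,w).round(4))
print("spot0",wray([281,114],.012,w).round(4))
```

```text
tube [[ 0.5302 -0.058   0.162 ]
 [ 0.5187 -0.0568  0.162 ]
 [ 0.5425 -0.0594  0.162 ]]
grease [[0.5487 0.0931 0.137 ]]
spot0 [[0.5398 0.0222 0.012 ]]
```

```bash
python3 -m inch '{"targets":[[-2,0.5,40,0,0,0,1],[-2,0.5,80,0,0,0,1],[-2,0.5,120,0,0,0,1],[-2,0.5,145,0,0,0,1],[-2,0.5,160,0,0,0,1],[-2,0.5,160,0,0,0,1],[-2,0.5,160,0,0,0,1],[-2,0.5,160,0,0,0,0],[-2,0.5,160,0,0,0,0],[-2,0.5,160,0,0,0,0],[-2,0.5,160,0,0,0,0],[-2,0.5,160,0,0,0,0],[-2,0.5,160,0,0,0,0],[-2,0.5,160,0,0,0,0],[-2,0.5,160,0,0,0,0],[-2,0.5,160,0,0,0,0]]}' 40 && python3 -m inch '{"targets":[[0,0,-10,0,0,0,0],[0,0,-40,0,0,0,0],[0,0,-80,0,0,0,0],[0,0,-120,0,0,0,0],[0,0,-160,0,0,0,0],[0,0,-160,0,0,0,0],[0,0,-160,0,0,0,0]]}'; python3 -c "
from h import *; go(463,290,300,83.6)"
```

```text
t: 11.6
ee_pos: [0.5311, -0.0585, 0.1404]
ee_rot: [2.342, 2.093, 0.001]
force: [-1.3, 0.4, 6.2]
opening: 0.027
grasp_force: 39.3
t: 12.3
ee_pos: [0.5309, -0.0585, 0.3002]
ee_rot: [2.342, 2.093, 0.001]
force: [0.5, -0.1, -3.0]
opening: 0.0272
grasp_force: 40.4
shift [ 3.387e+02 -1.065e+02  1.000e-01] turn [ 0.001  -0.0001 -0.0004]
```

```bash
python3 -m inch '{"targets":[[40,-13,0,0,0,0,0],[80,-26,0,0,0,0,0],[120,-38,0,0,0,0,0],[160,-50,0,0,0,0,0],[200,-63,0,0,0,0,0],[240,-76,0,0,0,0,0],[280,-88,0,0,0,0,0],[310,-98,0,0,0,0,0],[330,-104,0,0,0,0,0],[338.5,-106.5,0,0,0,0,0],[338.5,-106.5,40,0,0,0,0],[338.5,-106.5,80,0,0,0,0],[338.5,-106.5,120,0,0,0,0],[338.5,-106.5,145,0,0,0,0],[338.5,-106.5,158,0,0,0,0],[338.5,-106.5,163,0,0,0,0],[338.5,-106.5,167.5,0,0,0,0],[338.5,-106.5,167.5,0,0,0,0],[338.5,-106.5,168,0,0,0,0],[338.5,-106.5,168,0,0,0,0]]}' && python3 -m inch '{"targets":[[0,0,0,0,0,0,0],[0,0,0,0,0,0,0.6],[0,0,0,0,0,0,1],[0,0,0,0,0,0,1],[0,0,0,0,0,0,1],[0,0,0,0,0,0,1],[0,0,0,0,0,0,1],[0,0,-20,0,0,0,1],[0,0,-60,0,0,0,1],[0,0,-110,0,0,0,1],[0,0,-150,0,0,0,1],[0,0,-150,0,0,0,1]]}'
python3 -c "
from h import *; go(548,98,280,83.6)"
```

```text
t: 14.3
ee_pos: [0.4632, 0.2899, 0.1325]
ee_rot: [2.342, 2.093, 0.002]
force: [-0.2, -1.4, 1.6]
opening: 0.0264
grasp_force: 40.9
t: 15.5
ee_pos: [0.4646, 0.2909, 0.2876]
ee_rot: [2.341, 2.093, 0.014]
force: [-0.1, 0.6, 0.1]
opening: 0.0856
grasp_force: 0.0
shift [-182.4  104.4    7.3] turn [ 0.007  -0.0057 -0.0003]
```

```bash
python3 -m inch '{"targets":[[-45,26,0,0,0,0,1],[-90,52,0,0,0,0,1],[-135,78,0,0,0,0,1],[-165,96,0,0,0,0,1],[-181,106,0,0,0,0,1],[-181,106,0,0,0,0,1],[-181,106,40,0,0,0,1],[-181,106,80,0,0,0,1],[-181,106,115,0,0,0,1],[-181,106,145,0,0,0,1],[-181,106,165,0,0,0,1],[-181,106,172,0,0,0,1],[-181,106,172,0,0,0,1],[-181,106,172,0,0,0,1]]}' && python3 -m inch '{"targets":[[0,0,0,0,0,0,0],[0,0,0,0,0,0,0],[0,0,0,0,0,0,0],[0,0,0,0,0,0,0],[0,0,0,0,0,0,0],[0,0,0,0,0,0,0],[0,0,0,0,0,0,0],[0,0,0,0,0,0,0]]}' 40 && python3 -m inch '{"targets":[[0,0,-10,0,0,0,0],[0,0,-40,0,0,0,0],[0,0,-80,0,0,0,0],[0,0,-120,0,0,0,0],[0,0,-120,0,0,0,0],[0,0,-120,0,0,0,0]]}'; python3 -c "
from h import *; go(458,210,230,83.6)"
```

```text
t: 16.9
ee_pos: [0.5484, 0.0986, 0.1108]
ee_rot: [2.341, 2.094, 0.002]
force: [0.5, 0.3, -0.1]
opening: 0.0851
grasp_force: 0.0
t: 17.7
ee_pos: [0.5486, 0.0982, 0.1109]
ee_rot: [2.342, 2.093, 0.003]
force: [-0.9, -0.3, 5.9]
opening: 0.0506
grasp_force: 41.0
t: 18.3
ee_pos: [0.5482, 0.0981, 0.2309]
ee_rot: [2.342, 2.093, 0.003]
force: [0.0, 0.3, -3.7]
opening: 0.0505
grasp_force: 42.7
shift [ 101.1 -102.2    0.8] turn [ 0.0019 -0.0007 -0.0004]
```

```bash
python3 -m inch '{"targets":[[25,-25,0,0,0,0,0],[50,-50,0,0,0,0,0],[80,-80,0,0,0,0,0],[101,-102,0,0,0,0,0],[101,-102,0,0,0,0,0],[101,-102,40,0,0,0,0],[101,-102,80,0,0,0,0],[101,-102,110,0,0,0,0],[101,-102,122,0,0,0,0],[101,-102,126,0,0,0,0],[101,-102,128,0,0,0,0],[101,-102,128.3,0,0,0,0],[101,-102,128.3,0,0,0,0]]}' && python3 -m inch '{"targets":[[0,0,0,0,0,0,0.6],[0,0,0,0,0,0,1],[0,0,0,0,0,0,1],[0,0,0,0,0,0,1],[0,0,0,0,0,0,1],[0,0,0,0,0,0,1],[0,0,-20,0,0,0,1],[0,0,-60,0,0,0,1],[0,0,-110,0,0,0,1],[0,0,-150,0,0,0,1],[0,0,-150,0,0,0,1],[0,0,-150,0,0,0,1]]}'
python3 - <<'E'
from h import *
go(605,-30,255,83.6)
c=imaging.get_calibration("wrist"); im,d=imaging.get_image("wrist")
im2,d=imaging.get_image("side"); cv2.imwrite("pics/w4.png",np.hstack([cv2.resize(im,(400,300)),cv2.resize(im2,(400,300))]))
E
```

```text
t: 19.6
ee_pos: [0.4577, 0.2095, 0.1027]
ee_rot: [-2.342, -2.093, 0.0]
force: [-2.7, -2.4, 4.2]
opening: 0.0505
grasp_force: 43.0
t: 20.8
ee_pos: [0.4583, 0.2101, 0.2523]
ee_rot: [2.342, 2.093, 0.003]
force: [0.1, 0.2, -0.2]
opening: 0.0853
grasp_force: 0.0
shift [-222.2  172.7   -2.7] turn [ 0.0017 -0.0012 -0.0003]
```

View pics/w4.png

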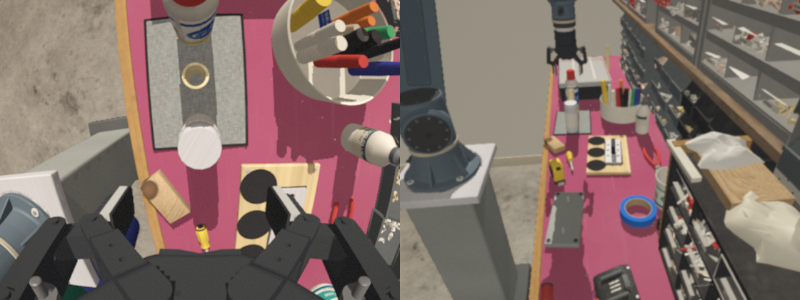

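All three stand on the mat: in the wrist half the tube is at (195,75), the grease can at (200,145) and the spray can at (190,20). Now I'll look at the template and the fixture from the same relative wrist pose.

```bash
python3 -m inch '{"targets":[[-75,88,-50,0,0,0,1],[-130,157,-48,0,0,0,1],[-130,157,-48,0,0,0,1],[-130,157,-48,0,0,0,1],[-130,157,-48,0,0,0,1],[-130,157,-48,0,0,0,1],[-130,157,-48,0,0,0,1],[-130,157,-48,0,0,0,1]]}'
python3 - <<'E'
from h import *
print(manip.state()["ee_pos"])
c=imaging.get_calibration("wrist"); im,d=imaging.get_image("wrist")
np.savez("pics/w5.npz",im=im,d=d,**c)
K=c["K"]; cv2.imwrite("pics/w5.png",cv2.resize(im[130:330,180:400],None,fx=2.7,fy=2.7,interpolation=cv2.INTER_CUBIC))
go(426+5+0,-284+40,300,83.1)
E
```

```text
t: 21.7
ee_pos: [0.5982, 0.0643, 0.299]
ee_rot: [-2.34, -2.095, 0.002]
force: [-0.0, 0.4, -0.2]
opening: 0.0855
grasp_force: 0.0
[0.59819644 0.06426086 0.29898443]
shift [-324.9 -132.3   -0.7] turn [-0.001  -0.0001  0.01  ]
```

View pics/w5.png

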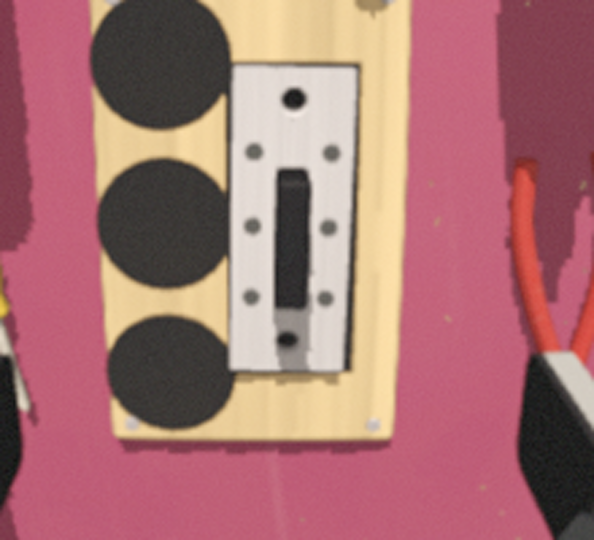

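The crop shows the template holes at (293,99) and (287,340), which are picture pixels (288.5,166.7) and (286.3,255.9).

```bash
cat >> h.py <<'E'
def dark(im,uv,h=7,inv=False):
    "weighted centroid of the dark (bright if inv) spot around uv"
    u,v=map(int,np.round(uv)); g=im[v-h:v+h+1,u-h:u+h+1].astype(float).mean(2)
    if inv: g=-g
    th=(g.min()+np.median(g))/2; wt=np.clip(th-g,0,None); y,x=np.mgrid[-h:h+1,-h:h+1]
    return [u+(x*wt).sum()/wt.sum(), v+(y*wt).sum()/wt.sum()]
E
python3 - <<'E'
from h import *
w=np.load("pics/w5.npz"); im=w["im"]
uv=[dark(im,(288.5,166.7),5),dark(im,(286.3,255.9),4)]; print(uv)
W=wray(uv,.019,w); print((W*1000).round(1)); dd=W[0]-W[1]; print(np.linalg.norm(dd),np.degrees(np.arctan2(dd[1],dd[0])),W.mean(0))
m=W.mean(0)*1000; a=np.degrees(np.arctan2(dd[1],dd[0]))
go(m[0],m[1],120,a)
E
```

```text
[[np.float64(288.460705104664), np.float64(166.07234667645977)], [np.float64(285.7687780269058), np.float64(255.3682735426009)]]
[[609.5  76.3  19. ]
 [593.7 -42.4  19. ]]
0.11976321453104855 82.38073032860446 [0.60160519 0.01694267 0.019     ]
shift [-46.7   8.7 179.2] turn [-0.001  -0.0001  0.0225]
```

```bash
python3 -m inch '{"targets":[[-319,-141,0,0,0,0,1],[-319,-141,0,0,0,0,1],[-319,-141,0,0,0,0,1],[-319,-141,0,0,0,0,1],[-319,-141,0,0,0,0,1],[-319,-141,0,0,0,0,1],[-319,-141,0,0,0,0,1],[-319,-141,0,0,0,0,1],[-319,-141,0,0,0,0,1],[-319,-141,0,0,0,0,1],[-319,-141,0,0,0,0,1]]}'
python3 - <<'E'
from h import *
print(manip.state()["ee_pos"])
c=imaging.get_calibration("wrist"); im,d=imaging.get_image("wrist")
np.savez("pics/w6.npz",im=im,d=d,**c)
cv2.imwrite("pics/w6.png",cv2.resize(im[130:330,180:400],None,fx=2.7,fy=2.7,interpolation=cv2.INTER_CUBIC))
E
```

```text
t: 22.85
ee_pos: [0.4242, -0.2367, 0.2995]
ee_rot: [-2.34, -2.097, -0.0]
force: [-0.0, -0.1, -0.5]
opening: 0.0852
grasp_force: 0.0
[ 0.42420996 -0.23668797  0.2995125 ]
```

View pics/w6.png

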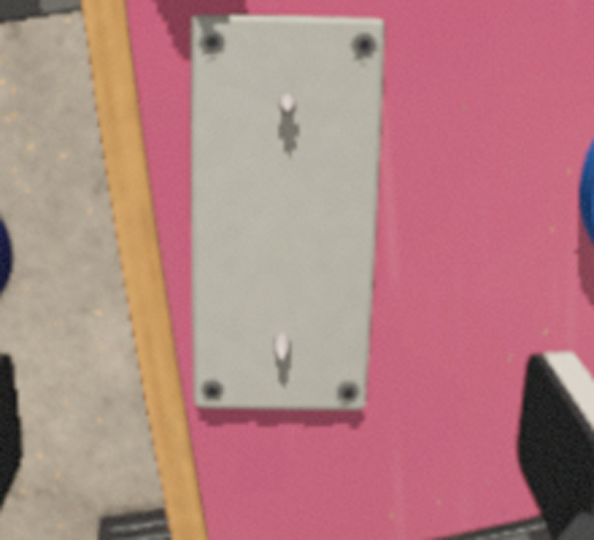

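The crop shows the dowels at (287,102) and (281,345), each with its tip at the lower end. The corner screws are at (212,42), (364,45), (348,392) and (212,391).

Run:
```python
from h import *
w=np.load("pics/w6.npz"); im=w["im"]
cr=lambda p:np.array(p)/2.7+[180,130]-.3
S=[dark(im,cr(p),5) for p in ((212,42),(364,45),(348,392),(212,391))]
W=wray(S,.014,w)*1000; print(W.round(1)); print("screw centre",W.mean(0)); 
d=W[0]+W[1]-W[2]-W[3]; print("yaw",np.degrees(np.arctan2(d[1],d[0])),"spans",np.linalg.norm(W[0]-W[1]),np.linalg.norm(W[3]-W[2]),np.linalg.norm(W[1]-W[2]),np.linalg.norm(W[0]-W[3]))
for z,ps in ((.034,((287,110),(281,358))),(.014,((287,96),(281,334)))):
    D=wray([cr(p) for p in ps],z,w)*1000; e=D[0]-D[1]; print("dowel",z,D.round(1).tolist(),D.mean(0).round(1),np.linalg.norm(e).round(1),np.degrees(np.arctan2(e[1],e[0])).round(2))
g=cv2.cvtColor(im,cv2.COLOR_BGR2HSV); m=(g[...,1]<70)&(g[...,2]>90)
c=blob(m,(248,130,326,290)); print(cv2.minAreaRect((wray(c,.014,w)[:,:2]*1000).astype(np.float32)))
w=np.load("pics/w5.npz"); g=cv2.cvtColor(w["im"],cv2.COLOR_BGR2HSV); m=(g[...,1]<45)&(g[...,2]>140)
c=blob(m,(262,150,316,270)); print("tmpl",cv2.minAreaRect((wray(c,.020,w)[:,:2]*1000).astype(np.float32)))
```

```text
[[ 401.3 -194.8   14. ]
 [ 471.2 -203.8   14. ]
 [ 448.8 -379.7   14. ]
 [ 378.9 -370.8   14. ]]
screw centre [ 425.0651902  -287.27347567   14.        ]
yaw 82.7380601597698 spans 70.45833251208556 70.43843092656809 177.36989075857366 177.38898997753336
dowel 0.034 [[432.3, -227.5, 34.0], [417.1, -346.6, 34.0]] [ 424.7 -287.1   34. ] 120.0 82.69
dowel 0.014 [[433.1, -224.0, 14.0], [417.8, -342.5, 14.0]] [ 425.4 -283.3   14. ] 119.5 82.61
((425.042724609375, -285.6376647949219), (200.3506622314453, 89.64866638183594), 82.74365234375)
tmpl ((601.460693359375, 15.90597915649414), (152.2754364013672, 57.638267517089844), 82.21595001220703)
```

```bash
python3 -c "
from h import *; go(601.6,16.7,120,82.3)"
```

```text
shift [271.3 148.6 179.5] turn [-0.     -0.0002  0.025 ]
```

```bash
python3 -m inch '{"targets":[[271.3,148.6,0,0,0,0.025,1],[271.3,148.6,0,0,0,0.025,1],[271.3,148.6,0,0,0,0.025,1],[271.3,148.6,0,0,0,0.025,1],[271.3,148.6,0,0,0,0.025,1],[271.3,148.6,0,0,0,0.025,1],[271.3,148.6,0,0,0,0.025,1],[271.3,148.6,0,0,0,0.025,1],[271.3,148.6,0,0,0,0.025,1],[271.3,148.6,50,0,0,0.025,1],[271.3,148.6,100,0,0,0.025,1],[271.3,148.6,150,0,0,0.025,1],[271.3,148.6,179.5,0,0,0.025,1],[271.3,148.6,179.5,0,0,0.025,1],[271.3,148.6,179.5,0,0,0.025,1],[271.3,148.6,179.5,0,0,0.025,1]]}'
python3 -c "
from h import *; go(601.6,16.7,49,82.3)"
```

```text
t: 24.5
ee_pos: [0.6027, 0.0143, 0.1226]
ee_rot: [2.367, 2.062, 0.004]
force: [0.6, 0.1, 0.5]
opening: 0.0854
grasp_force: 0.0
shift [ 2.2 -1.7 73.6] turn [ 0.0036 -0.0006 -0.0034]
```

```bash
python3 -m inch '{"targets":[[0,0,0,0,0,0,1],[0,0,0,0,0,0,1],[0,0,0,0,0,0,1]]}'
python3 -c "
from h import *; go(601.6,16.7,49,82.3)"
```

```text
t: 24.8
ee_pos: [0.6019, 0.0149, 0.1209]
ee_rot: [2.368, 2.064, 0.002]
force: [0.6, -0.6, 0.1]
opening: 0.0853
grasp_force: 0.0
shift [ 1.7 -0.7 71.9] turn [ 0.0013 -0.0003 -0.0025]
```

```bash
python3 -m inch '{"targets":[[1.7,-0.5,30,0,0,0,1],[1.7,-0.5,55,0,0,0,1],[1.7,-0.5,68,0,0,0,1],[1.7,-0.5,71.5,0,0,0,1],[1.7,-0.5,71.5,0,0,0,1],[1.7,-0.5,71.5,0,0,0,1],[1.7,-0.5,71.5,0,0,0,0],[1.7,-0.5,71.5,0,0,0,0],[1.7,-0.5,71.5,0,0,0,0],[1.7,-0.5,71.5,0,0,0,0],[1.7,-0.5,71.5,0,0,0,0],[1.7,-0.5,71.5,0,0,0,0],[1.7,-0.5,71.5,0,0,0,0],[1.7,-0.5,71.5,0,0,0,0],[1.7,-0.5,71.5,0,0,0,0],[1.7,-0.5,71.5,0,0,0,0],[1.7,-0.5,71.5,0,0,0,0],[1.7,-0.5,71.5,0,0,0,0]]}' 60
python3 -c "
from h import *; s=manip.state();print(s['ee_pos'],yaw())"
```

```text
t: 26.6
ee_pos: [0.6015, 0.0167, 0.0489]
ee_rot: [2.368, 2.064, 0.001]
force: [-0.4, 0.0, 4.6]
opening: 0.0149
grasp_force: 59.8
[0.60154416 0.01666345 0.04889085] 82.14699959857937
```

```bash
python3 -m inch '{"targets":[[0,0,-10,0,0,0,0],[0,0,-50,0,0,0,0],[0,0,-100,0,0,0,0],[0,0,-100,0,0,0,0],[0,0,-100,0,0,0,0],[0,0,-100,0,0,0,0]]}'
python3 - <<'E'
from h import *
c=imaging.get_calibration("wrist"); im,d=imaging.get_image("wrist")
np.savez("pics/w7.npz",im=im,d=d,**c); print(manip.state()["ee_pos"],yaw())
cv2.imwrite("pics/w7.png",cv2.resize(im[200:420,150:410],None,fx=2.7,fy=2.7,interpolation=cv2.INTER_CUBIC))
go(425,-287.1,149,82.74)
E
```

```text
t: 27.2
ee_pos: [0.6004, 0.0166, 0.1474]
ee_rot: [-2.367, -2.063, 0.003]
force: [-0.7, -0.1, -2.5]
opening: 0.0148
grasp_force: 59.3
[0.60018389 0.01660191 0.1469594 ] 82.14648335088081
shift [-324.8 -132.    -1.5] turn [-0.0029  0.0004 -0.0104]
```

View pics/w7.png

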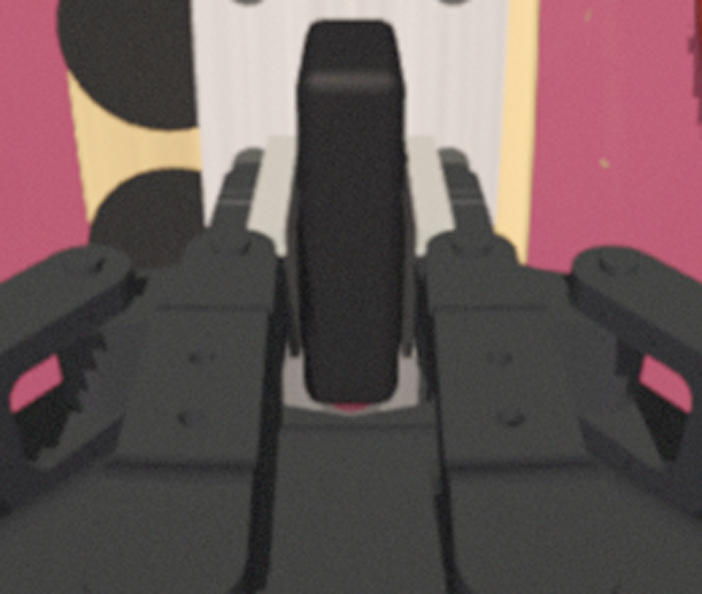

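The block sits centred between the pads in the crop, at (352,230). I'll move over the fixture.

```bash
python3 -m inch '{"targets":[[-30,-12,0,0,0,0,0],[-70,-28,0,0,0,-0.01,0],[-110,-45,0,0,0,-0.01,0],[-150,-61,0,0,0,-0.01,0],[-190,-77,0,0,0,-0.01,0],[-230,-93,0,0,0,-0.01,0],[-270,-110,0,0,0,-0.01,0],[-300,-122,0,0,0,-0.01,0],[-318,-129,0,0,0,-0.01,0],[-325,-132,0,0,0,-0.01,0],[-325,-132,20,0,0,-0.01,0],[-325,-132,40,0,0,-0.01,0],[-325,-132,55,0,0,-0.01,0],[-325,-132,60,0,0,-0.01,0],[-325,-132,60,0,0,-0.01,0],[-325,-132,60,0,0,-0.01,0],[-325,-132,60,0,0,-0.01,0],[-325,-132,60,0,0,-0.01,0]]}'
python3 - <<'E'
from h import *
c=imaging.get_calibration("wrist"); im,d=imaging.get_image("wrist")
np.savez("pics/w8.npz",im=im,d=d,**c); print(manip.state()["ee_pos"],yaw())
cv2.imwrite("pics/w8.png",cv2.resize(im[100:320,170:390],None,fx=2.7,fy=2.7,interpolation=cv2.INTER_CUBIC))
go(425,-287.1,75,82.74)
E
```

```text
t: 29.05
ee_pos: [0.4265, -0.2874, 0.0891]
ee_rot: [2.357, 2.075, 0.001]
force: [-0.7, -0.0, -2.3]
opening: 0.0148
grasp_force: 59.2
[ 0.42644549 -0.28739019  0.08905469] 82.72938600462078
shift [ 0.1 -1.5 14.1] turn [ 0.0009  0.0003 -0.0002]
```

View pics/w8.png

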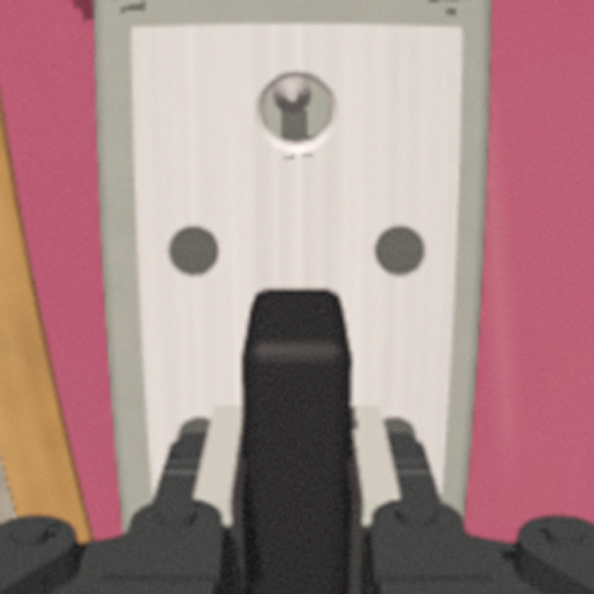

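The dowel shows through the near hole: the hole's rim is centred at (296,107) and the dowel's tip is near (292,95).

Run:
```python
from h import *
w=np.load("pics/w8.npz")
cr=lambda p:np.array(p)/2.7+[170,100]-.3
H=wray([cr((258,107)),cr((334,107)),cr((296,107)),cr((296,70)),cr((296,143))],.060,w)*1000; print(H.round(1))
D=wray([cr((292,95)),cr((292,108))],.034,w)*1000; print(D.round(1))
a=np.radians(82.73); tx=np.array([np.cos(a),np.sin(a)]);ty=np.array([np.sin(a),-np.cos(a)])
for q in D: e=q[:2]-H[2,:2]; print("move tool x,y",(e@tx).round(1),(e@ty).round(1))
```

```text
[[ 426.6 -226.8   60. ]
 [ 439.4 -228.4   60. ]
 [ 433.  -227.6   60. ]
 [ 433.8 -221.4   60. ]
 [ 432.2 -233.8   60. ]]
[[ 432.4 -226.6   34. ]
 [ 432.  -229.2   34. ]]
move tool x,y 1.0 -0.7
move tool x,y -1.6 -0.7
```

```bash
python3 -m inch '{"targets":[[0,-1,5,0,0,0,0],[0,-1,12,0,0,0,0],[0,-1,18,0,0,0,0],[0,-1,22,0,0,0,0],[0,-1,25,0,0,0,0],[0,-1,27,0,0,0,0],[0,-1,28,0,0,0,0],[0,-1,28,0,0,0,0],[0,-1,28,0,0,0,0]]}'
python3 - <<'E'
from h import *
c=imaging.get_calibration("wrist"); im,d=imaging.get_image("wrist"); s=manip.state(); print(s["ee_pos"],yaw(),s["wrist_torque"])
cv2.imwrite("pics/w9.png",cv2.resize(im[100:320,170:390],None,fx=2.7,fy=2.7,interpolation=cv2.INTER_CUBIC))
E
```

```text
t: 30.0
ee_pos: [0.4253, -0.2872, 0.0607]
ee_rot: [2.358, 2.076, 0.0]
force: [1.1, 0.6, -1.9]
opening: 0.0149
grasp_force: 59.2
[ 0.42524313 -0.28718909  0.06066316] 82.72471079399584 [-0.01752644  0.0152406   0.00147872]
```

View pics/w9.png

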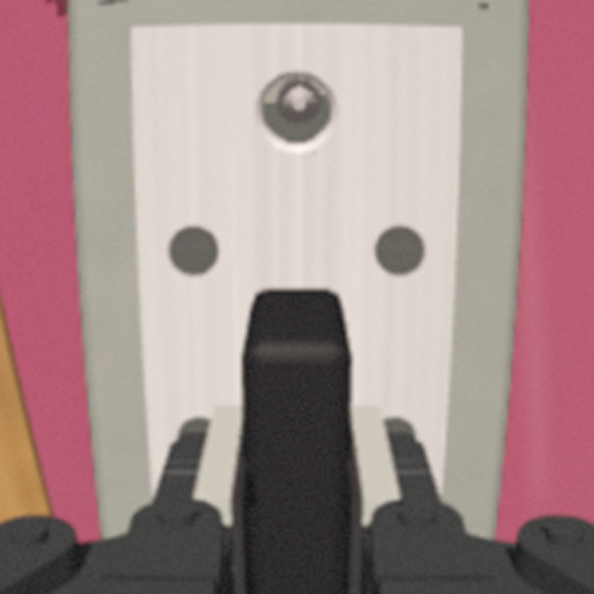

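The dowel sits well centred in the hole at (297,103), and there is no contact force. I'll go on down.

```bash
python3 -m inch '{"targets":[[0,0,3,0,0,0,0],[0,0,6,0,0,0,0],[0,0,8,0,0,0,0],[0,0,9,0,0,0,0],[0,0,9.5,0,0,0,0],[0,0,9.8,0,0,0,0],[0,0,9.8,0,0,0,0],[0,0,9.8,0,0,0,0]]}'
```

```text
t: 30.85
ee_pos: [0.425, -0.2871, 0.0508]
ee_rot: [-2.358, -2.076, -0.0]
force: [-1.4, 1.4, 2.7]
opening: 0.0148
grasp_force: 59.7
```

```bash
python3 -m inch '{"targets":[[0,0,0,0,0,0,0.3],[0,0,0,0,0,0,0.6],[0,0,0,0,0,0,1],[0,0,0,0,0,0,1],[0,0,0,0,0,0,1],[0,0,0,0,0,0,1],[0,0,0,0,0,0,1],[0,0,-10,0,0,0,1],[0,0,-50,0,0,0,1],[0,0,-100,0,0,0,1],[0,0,-150,0,0,0,1],[0,0,-200,0,0,0,1],[50,0,-249,0,0,0,1],[50,0,-249,0,0,0,1],[50,0,-249,0,0,0,1],[50,0,-249,0,0,0,1]]}'
python3 - <<'E'
from h import *
c=imaging.get_calibration("wrist"); im,d=imaging.get_image("wrist"); np.savez("pics/w10.npz",im=im,d=d,**c)
cv2.imwrite("pics/w10.png",cv2.resize(im[130:330,180:400],None,fx=2.7,fy=2.7,interpolation=cv2.INTER_CUBIC))
go(458,210,260,83.6)
E
```

```text
t: 32.45
ee_pos: [0.4314, -0.2375, 0.2999]
ee_rot: [2.356, 2.076, 0.0]
force: [-0.0, -0.6, 0.3]
opening: 0.085
grasp_force: 0.0
shift [447.5 -30.   39.2] turn [-0.0007 -0.0001 -0.0151]
```

View pics/w10.png

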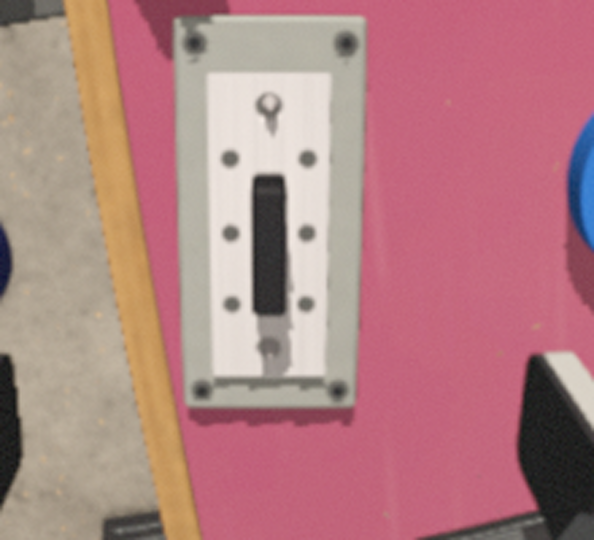

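The template lies centred over both dowels, which show at (269,104) and (268,346). Now the grease can goes back.

```bash
python3 -m inch '{"targets":[[447.5,-30,39,0,0,-0.015,1],[447.5,-30,39,0,0,-0.015,1],[447.5,-30,39,0,0,-0.015,1],[447.5,-30,39,0,0,-0.015,1],[447.5,-30,39,0,0,-0.015,1],[447.5,-30,39,0,0,-0.015,1],[447.5,-30,39,0,0,-0.015,1],[447.5,-30,39,0,0,-0.015,1],[447.5,-30,39,0,0,-0.015,1],[447.5,-30,39,0,0,-0.015,1],[447.5,-30,39,0,0,-0.015,1],[447.5,-30,39,0,0,-0.015,1],[447.5,-30,39,0,0,-0.015,1],[447.5,-30,39,0,0,-0.015,1],[447.5,-30,39,0,0,-0.015,1]]}'; python3 -c "
from h import *; go(457.8,209.6,103,83.6)"
```

```text
t: 34.0
ee_pos: [0.4586, 0.2092, 0.261]
ee_rot: [2.344, 2.092, 0.001]
force: [-0.5, 0.2, -0.1]
opening: 0.0851
grasp_force: 0.0
shift [  0.2  -0.9 158. ] turn [ 0.0003 -0.0002 -0.0019]
```

```bash
python3 -m inch '{"targets":[[0,-1,40,0,0,0,1],[0,-1,80,0,0,0,1],[0,-1,120,0,0,0,1],[0,-1,145,0,0,0,1],[0,-1,158,0,0,0,1],[0,-1,158,0,0,0,1],[0,-1,158,0,0,0,1],[0,-1,158,0,0,0,0],[0,-1,158,0,0,0,0],[0,-1,158,0,0,0,0],[0,-1,158,0,0,0,0],[0,-1,158,0,0,0,0],[0,-1,158,0,0,0,0],[0,-1,158,0,0,0,0],[0,-1,158,0,0,0,0]]}' 40 && python3 -m inch '{"targets":[[0,0,-10,0,0,0,0],[0,0,-40,0,0,0,0],[0,0,-80,0,0,0,0],[0,0,-120,0,0,0,0],[0,0,-120,0,0,0,0],[0,0,-120,0,0,0,0]]}'; python3 -c "
from h import *; go(548.5,98.2,111,83.6)"
```

```text
t: 35.5
ee_pos: [0.458, 0.2106, 0.1039]
ee_rot: [2.342, 2.093, 0.003]
force: [-0.5, -1.8, 5.1]
opening: 0.0509
grasp_force: 40.9
t: 36.1
ee_pos: [0.4577, 0.2104, 0.2238]
ee_rot: [2.342, 2.093, 0.003]
force: [-1.0, -0.3, -3.1]
opening: 0.051
grasp_force: 42.7
shift [-101.5  102.5  112.9] turn [ 0.0018 -0.0012 -0.0002]
```

```bash
python3 -m inch '{"targets":[[-25,25,0,0,0,0,0],[-50,50,0,0,0,0,0],[-80,80,0,0,0,0,0],[-100.7,102.5,0,0,0,0,0],[-100.7,102.5,0,0,0,0,0],[-100.7,102.5,40,0,0,0,0],[-100.7,102.5,75,0,0,0,0],[-100.7,102.5,98,0,0,0,0],[-100.7,102.5,107,0,0,0,0],[-100.7,102.5,111,0,0,0,0],[-100.7,102.5,112.3,0,0,0,0],[-100.7,102.5,112.3,0,0,0,0],[-100.7,102.5,112.3,0,0,0,0]]}' && python3 -m inch '{"targets":[[0,0,0,0,0,0,0.6],[0,0,0,0,0,0,1],[0,0,0,0,0,0,1],[0,0,0,0,0,0,1],[0,0,0,0,0,0,1],[0,0,0,0,0,0,1],[0,0,-20,0,0,0,1],[0,0,-60,0,0,0,1],[0,0,-110,0,0,0,1],[0,0,-160,0,0,0,1],[0,0,-190,0,0,0,1],[0,0,-190,0,0,0,1],[0,0,-190,0,0,0,1]]}'
python3 -c "
from h import *; go(463.2,289.9,132.5,83.6)"
```

```text
t: 37.4
ee_pos: [0.5461, 0.0989, 0.1119]
ee_rot: [-2.341, -2.093, 0.002]
force: [-10.0, -2.4, 14.3]
opening: 0.0506
grasp_force: 44.6
t: 38.7
ee_pos: [0.5483, 0.0988, 0.3008]
ee_rot: [2.342, 2.093, 0.002]
force: [0.4, -0.3, -0.2]
opening: 0.0851
grasp_force: 0.0
shift [ 180.3 -106.2  168.3] turn [ 0.0012 -0.0005 -0.0003]
```

```bash
python3 -m inch '{"targets":[[40,-24,0,0,0,0,1],[80,-47,0,0,0,0,1],[120,-71,0,0,0,0,1],[160,-94,0,0,0,0,1],[180.3,-106.2,0,0,0,0,1],[180.3,-106.2,0,0,0,0,1],[180.3,-106.2,0,0,0,0,1],[180.3,-106.2,40,0,0,0,1],[180.3,-106.2,80,0,0,0,1],[180.3,-106.2,120,0,0,0,1],[180.3,-106.2,150,0,0,0,1],[180.3,-106.2,165,0,0,0,1],[180.3,-106.2,168,0,0,0,1],[180.3,-106.2,168,0,0,0,1],[180.3,-106.2,168,0,0,0,1]]}' && python3 -m inch '{"targets":[[0,0,0,0,0,0,0],[0,0,0,0,0,0,0],[0,0,0,0,0,0,0],[0,0,0,0,0,0,0],[0,0,0,0,0,0,0],[0,0,0,0,0,0,0],[0,0,0,0,0,0,0],[0,0,0,0,0,0,0],[0,0,0,0,0,0,0],[0,0,0,0,0,0,0]]}' 40 && python3 -m inch '{"targets":[[0,0,-10,0,0,0,0],[0,0,-40,0,0,0,0],[0,0,-80,0,0,0,0],[0,0,-120,0,0,0,0],[0,0,-160,0,0,0,0],[0,0,-170,0,0,0,0],[0,0,-170,0,0,0,0],[0,0,-170,0,0,0,0]]}'; python3 -c "
from h import *; go(531.1,-58.5,140.5,83.6)"
```

```text
t: 40.2
ee_pos: [0.4634, 0.2895, 0.1333]
ee_rot: [2.343, 2.092, 0.002]
force: [-0.1, 0.3, 1.6]
opening: 0.0854
grasp_force: 0.0
t: 41.2
ee_pos: [0.4629, 0.2899, 0.1329]
ee_rot: [2.342, 2.094, 0.001]
force: [0.0, -0.9, 5.6]
opening: 0.0267
grasp_force: 39.5
t: 42.0
ee_pos: [0.4621, 0.2895, 0.3008]
ee_rot: [-2.342, -2.093, 0.004]
force: [0.1, 0.1, -3.6]
opening: 0.027
grasp_force: 40.3
shift [-337.9  107.8  160.6] turn [-0.0019  0.0014 -0.0003]
```

```bash
python3 -m inch '{"targets":[[-40,13,0,0,0,0,0],[-80,26,0,0,0,0,0],[-120,38,0,0,0,0,0],[-160,51,0,0,0,0,0],[-200,64,0,0,0,0,0],[-240,77,0,0,0,0,0],[-280,89,0,0,0,0,0],[-310,99,0,0,0,0,0],[-330,105,0,0,0,0,0],[-338,107.5,0,0,0,0,0],[-338,107.5,40,0,0,0,0],[-338,107.5,80,0,0,0,0],[-338,107.5,120,0,0,0,0],[-338,107.5,145,0,0,0,0],[-338,107.5,151,0,0,0,0],[-338,107.5,151,0,0,0,0],[-338,107.5,151,0,0,0,0]]}'; python3 -c "
from h import *; go(531.1,-58.5,141,83.6)"
```

```text
t: 43.7
ee_pos: [0.5323, -0.0579, 0.1524]
ee_rot: [2.341, 2.093, 0.001]
force: [0.8, -0.3, -2.0]
opening: 0.0268
grasp_force: 40.2
shift [-0.7 -1.1 11.4] turn [ 0.0012 -0.0001  0.    ]
```

```bash
python3 -m inch '{"targets":[[-0.5,-1,4,0,0,0,0],[-0.5,-1,8,0,0,0,0],[-0.5,-1,10.5,0,0,0,0],[-0.5,-1,11.3,0,0,0,0],[-0.5,-1,11.3,0,0,0,0]]}' && python3 -m inch '{"targets":[[0,0,0,0,0,0,0],[0,0,0,0,0,0,0.6],[0,0,0,0,0,0,1],[0,0,0,0,0,0,1],[0,0,0,0,0,0,1],[0,0,0,0,0,0,1],[0,0,0,0,0,0,1],[0,0,-20,0,0,0,1],[0,0,-60,0,0,0,1],[0,0,-110,0,0,0,1],[0,0,-160,0,0,0,1],[0,0,-160,0,0,0,1],[0,0,-160,0,0,0,1]]}'
python3 -c "
from h import *; go(468.1,375,300,83.6)"
```

```text
t: 44.2
ee_pos: [0.5309, -0.0585, 0.1409]
ee_rot: [2.342, 2.093, 0.001]
force: [-1.9, 0.6, 4.5]
opening: 0.0271
grasp_force: 41.1
t: 45.5
ee_pos: [0.5312, -0.0586, 0.3012]
ee_rot: [2.341, 2.092, 0.003]
force: [1.0, -0.1, -1.1]
opening: 0.0857
grasp_force: 0.0
shift [ 423.8 -111.2    0.9] turn [ 0.0026 -0.0001 -0.0003]
```

```bash
python3 -m inch '{"targets":[[424,-111,0,0,0,0,1],[424,-111,0,0,0,0,1],[424,-111,0,0,0,0,1],[424,-111,0,0,0,0,1],[424,-111,0,0,0,0,1],[424,-111,0,0,0,0,1],[424,-111,0,0,0,0,1],[424,-111,0,0,0,0,1],[424,-111,0,0,0,0,1],[424,-111,0,0,0,0,1],[424,-111,0,0,0,0,1],[424,-111,0,0,0,0,1],[424,-111,0,0,0,0,1],[424,-111,40,0,0,0,1],[424,-111,80,0,0,0,1],[424,-111,105,0,0,0,1],[424,-111,110,0,0,0,1],[424,-111,110,0,0,0,1],[424,-111,110,0,0,0,1]]}' && python3 -m inch '{"targets":[[0,0,0,0,0,0,0],[0,0,0,0,0,0,0],[0,0,0,0,0,0,0],[0,0,0,0,0,0,0],[0,0,0,0,0,0,0],[0,0,0,0,0,0,0],[0,0,0,0,0,0,0],[0,0,0,0,0,0,0],[0,0,0,0,0,0,0],[0,0,0,0,0,0,0]]}' 40 && python3 -m inch '{"targets":[[0,0,-10,0,0,0,0],[0,0,-40,0,0,0,0],[0,0,-80,0,0,0,0],[0,0,-120,0,0,0,0],[0,0,-160,0,0,0,0],[0,0,-180,0,0,0,0],[0,0,-180,0,0,0,0],[0,0,-180,0,0,0,0]]}'; python3 -c "
from h import *; go(539,25.7,199,83.6)"
```

```text
t: 47.4
ee_pos: [0.4686, 0.3753, 0.1919]
ee_rot: [2.343, 2.093, 0.004]
force: [0.3, 0.2, 0.4]
opening: 0.0853
grasp_force: 0.0
t: 48.4
ee_pos: [0.468, 0.3755, 0.1909]
ee_rot: [2.342, 2.094, 0.002]
force: [0.2, -0.6, 6.1]
opening: 0.0384
grasp_force: 41.0
t: 49.2
ee_pos: [0.4676, 0.3752, 0.3693]
ee_rot: [-2.342, -2.094, 0.001]
force: [0.4, 0.4, -3.6]
opening: 0.0381
grasp_force: 41.2
shift [-339.3  110.1  170.4] turn [-0.0007  0.0005 -0.0002]
```

```bash
python3 -m inch '{"targets":[[-40,13,0,0,0,0,0],[-80,26,0,0,0,0,0],[-120,39,0,0,0,0,0],[-160,52,0,0,0,0,0],[-200,65,0,0,0,0,0],[-240,78,0,0,0,0,0],[-280,91,0,0,0,0,0],[-310,101,0,0,0,0,0],[-330,107,0,0,0,0,0],[-339.3,110,0,0,0,0,0],[-339.3,110,0,0,0,0,0],[-339.3,110,40,0,0,0,0],[-339.3,110,80,0,0,0,0],[-339.3,110,120,0,0,0,0],[-339.3,110,150,0,0,0,0],[-339.3,110,160,0,0,0,0],[-339.3,110,160,0,0,0,0],[-339.3,110,160,0,0,0,0]]}'; python3 -c "
from h import *; go(539,25.7,199,83.6)"
```

```text
t: 51.0
ee_pos: [0.5397, 0.0264, 0.2114]
ee_rot: [2.341, 2.094, 0.002]
force: [0.2, 0.5, -3.3]
opening: 0.0382
grasp_force: 41.8
shift [-0.8 -0.6 12.4] turn [ 0.0014 -0.0005  0.0004]
```

```bash
python3 -m inch '{"targets":[[-0.5,-0.5,4,0,0,0,0],[-0.5,-0.5,8,0,0,0,0],[-0.5,-0.5,11,0,0,0,0],[-0.5,-0.5,12.3,0,0,0,0],[-0.5,-0.5,12.3,0,0,0,0],[-0.5,-0.5,12.3,0,0,0,0]]}' && python3 -m inch '{"targets":[[0,0,0,0,0,0,0],[0,0,0,0,0,0,0.6],[0,0,0,0,0,0,1],[0,0,0,0,0,0,1],[0,0,0,0,0,0,1],[0,0,0,0,0,0,1],[0,0,0,0,0,0,1],[0,0,-20,0,0,0,1],[0,0,-60,0,0,0,1],[0,0,-110,0,0,0,1],[0,0,-150,0,0,0,1],[0,0,-190,0,0,0,1],[0,0,-190,0,0,0,1]]}' && python3 -m inch '{"targets":[[50,-45,0,0,0,0,1],[100,-90,0,0,0,0,1],[140,-120,0,0,0,0,1],[180,-150,0,0,0,0,1],[220,-180,0,0,0,0,1],[250,-200,0,0,0,0,1],[250,-200,0,0,0,0,1],[250,-200,0,0,0,0,1]]}'
python3 - <<'E'
from h import *
im,d=imaging.get_image("top"); o=np.load("pics/top0.npz")["im"]
f=lambda i:cv2.resize(i[150:285,210:425],None,fx=2.7,fy=2.7,interpolation=cv2.INTER_CUBIC)
s,_=imaging.get_image("side"); k=lambda i:cv2.resize(i[130:350,190:340],None,fx=1,fy=1)
a=f(im); b=f(o); pic=cv2.resize(np.vstack([b,a]),None,fx=.82,fy=.82); cv2.imwrite("pics/end.png",np.hstack([pic,np.vstack([k(s),np.zeros((pic.shape[0]-220,150,3),np.uint8)])]))
red=lambda i:(lambda g:((g[...,0]<8)|(g[...,0]>174))&(g[...,1]>150)&(g[...,2]>110))(cv2.cvtColor(i,cv2.COLOR_BGR2HSV))
wht=lambda i:(lambda g:(g[...,1]<45)&(g[...,2]>150))(cv2.cvtColor(i,cv2.COLOR_BGR2HSV))
brs=lambda i:(lambda g:(g[...,0]>12)&(g[...,0]<35)&(g[...,1]>50))(cv2.cvtColor(i,cv2.COLOR_BGR2HSV))
for nm,m,z,r in (("spray",red,.215,(245,192,278,222)),("grease",wht,.137,(215,190,246,222)),("tube",brs,.162,(281,201,303,222))):
    print(nm,[circ(ray("top",blob(m(i),r),z)) for i in (o,im)])
E
```

```text
t: 51.6
ee_pos: [0.539, 0.0255, 0.1991]
ee_rot: [2.342, 2.093, 0.003]
force: [-2.0, 1.0, 7.2]
opening: 0.0382
grasp_force: 43.4
t: 52.9
ee_pos: [0.5397, 0.0254, 0.3931]
ee_rot: [2.339, 2.09, 0.01]
force: [-0.3, -0.6, -1.0]
opening: 0.0857
grasp_force: 0.0
t: 53.7
ee_pos: [0.3662, 0.2982, 0.3873]
ee_rot: [-2.338, -2.098, 0.001]
force: [1.1, 0.4, 0.2]
opening: 0.0853
grasp_force: 0.0
spray [(array([538.4,  24.6]), 34.6), (array([538. ,  24.6]), 33.8)]
grease [(array([548.9, 101.2]), 50.4), (array([544.2, 104.7]), 56.5)]
tube [(array([526.6, -55.3]), 38.3), (array([527.3, -53.5]), 39.4)]
```

View pics/end.png

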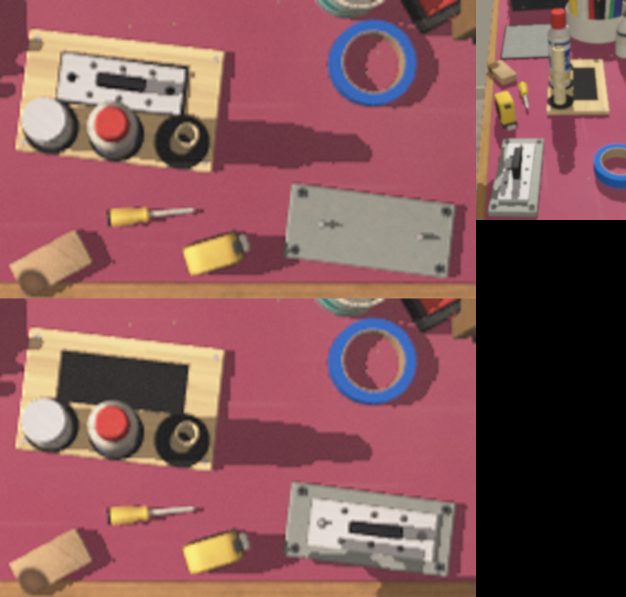

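The picture shows all three back upright on their places, within about 6 mm of where they started. The template is on the fixture and nothing is touched, so I'll hand in.

```bash
python3 -c "
from cell import manip; print(manip.close_job())"
```

```text
the job is handed in; nothing more can be done
None
```

I handed the job in after about 54 s of robot time: the template lies over both dowels, and the two cans and the tube are back upright on their starting spots, measured about 6 mm off at most; no verdict was returned.

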